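# Spray the next feather stand and set it to dry

### The arm

A 6-joint arm with a two-finger parallel gripper is mounted at the origin on the work surface. World frame = base frame: x ahead of the robot, y to its left, z up, the work surface at z = 0. Lengths are in m, angles in rad, forces in N, time in s.
With the tool pointing down it reaches from about 0.375 to 0.9 m from the base axis. Payload 3.1 kg.
Tool frame: the origin (TCP) lies at the very end of the fingers, on their centre line; the grasp point (between the pads) lies 19 mm behind it (robot.hold_point_z is the z of the grasp point in the tool frame, in m); z points along the fingers, y is the direction in which the jaws open and shut (so a half turn about z gives the same grasp; the last joint's range is limited). The gripper opens to 87 mm and grips with 3 to 60 N. Pads are 19 mm wide; open, the fingers measure 117 mm over their backs; the gripper's body (75 mm by 190 mm) begins 51 mm behind the grasp point.
Start: joints at [0.941, 0.527, 1.433, -0, 1.181, -0.178], TCP at [0.273, 0.562, 0.223] pointing down, gripper open.
Joint ranges: [-3.08, 3.08], [-0.75, 2.2], [0.22, 2.44], [-1.43, 4.57], [0, 2.65], [-2.85, 2.85]. Speed limits (rad/s): [2.79, 2.79, 3.14, 3.14, 3.14, 3.14].

### API

Orientations are given as a unit quaternion [x, y, z, w].
In Python, from rig import robot, viewer, spotter gives the robot as it stands.
- The arm moves only by the shell command python3 -m crank 'ROWS' [FORCE]. ROWS is text: rows parted by semicolons, each of 7 numbers parted by spaces: the turn, a rotation vector about the tool's x, y, z in units of 5 degrees (1.0 is 5 degrees), then the shift along the tool's x, y, z in units of 40 mm (1.0 is 40 mm), then the gripper's target within -1 to 1 (shut at 1, half-way at 0, fully open at -1). A call has 1 to 5 rows; each row shifts and turns the pose as measured when the row begins, along the tool's axes as they then stand; what a row does not reach is not made up. A row lasts 1/8 s, in which the tool goes at most 62.5 mm and 10.7 degrees, less where a joint would pass 70% of its speed; a pose out of reach is approached as far as the arm can. A call is refused whole if a number of a shift passes 1 or a number of a turn 1, either way. A call with a gripper value outside its range is refused whole. The fingers move at their own pace and stop on an object; FORCE is the grip in N (left out, the last holds). Time passes only in rows, so rows that do not move let the fingers close. It gives the time, the measured TCP pose, the force and the opening at its end, in the units of the state.
- robot.get_obs(): the state, without advancing time (a new reading comes with each control period).
- viewer.camera(name): name is "scene" or "top" or "wrist"; returns a dict with "img" (384x512x3 uint8, red, green, blue), "camera_matrix" (3x3 intrinsics, pixels), "xyz" and "attitude" of the camera in the world. Camera axes: x right, y down, z forward; pixel columns grow to the right and rows downward; lengths in m; the calibration is good to about 2 mm. A picture is of the moment at which its call begins. There is no depth.
- robot.hand_in(): hands the job in, once; it reports no verdict.
Trained networks look in a picture, given as the dict that the camera call returned (one of the last four; its "shot" number tells which), for a name from the list of things; names that differ only in an ending like _2 or _b are one class to them, and where a whole thing is asked for, a point or a joint stands for the part that bears it (a point fixed in the world has none). Each returns a list of dicts, best first, with "score" (0 to 1); they miss things now and then, are a little off and sometimes report something else, mostly with a low value. They report only what shows in the picture. A call takes as long as a camera call. They do not tell look-alikes from the thing itself.
- spotter.boxes_of(name, picture): "at" ([x, y, z] in m, in the coordinates of the camera as it stood for that picture, good to about 4 mm: the middle of the surface that is visible of it).
The state is a dict: "time": time; "q": joint angles; "joint_velocities": joint speeds; "joint_torque": joint torques, N m; "position": TCP position; "tool_rot": TCP orientation; "ft_force": force on the tool from outside, world axes, zero at the start; "moment": the same for the moment, N m; "grip_width": finger opening in m.
Only numpy, scipy, OpenCV 4.12 (cv2) and the standard library are available. Lean on these libraries where they do the work, as an engineer would, in place of code of your own. Each camera call takes 0.05 s, during which the arm holds its last target.

### The job

Lift the front wooden stand out of the sloped roller rack, so that the others roll forward, and stand it upright in the middle of the cork-topped round pedestal in front of the spray can. Let go of it, then press the can's cap all the way down and let it come back up (never spray the empty pedestal). Then stand the sprayed piece in the middle of the square cork mat, the free place on the drying board; set it down each time rather than dropping it, leave the other stands in the rack, and do not disturb the finished stand or the other things on the desk.

Things in the scene. Friction and masses are not known exactly. Their poses are not given: they have to be found in the camera images.
- front_stand_center (a point): Wooden feather stand, about 0.14 kg: square foot 70 x 70 x 16 mm, round column, 34 mm in diameter, to 80 mm above the underside (flared to 52 mm below 28 mm). Point: on the column axis, 40 mm above the underside; z up the column. First in the rack, square to the lane: its top leans 9 degrees to the rack's -x. The next column is 70 mm behind: there, close the fingers across the lane (rack's y).
- second_stand_center (a point): Wooden feather stand, about 0.14 kg: square foot 70 x 70 x 16 mm, round column, 34 mm in diameter, to 80 mm above the underside (flared to 52 mm below 28 mm). Point: on the column axis, 40 mm above the underside; z up the column. The one behind the front stand at the start; it rolls about 70 mm forward by itself when the front one is lifted out.
- third_stand_center (a point): Wooden feather stand, about 0.14 kg: square foot 70 x 70 x 16 mm, round column, 34 mm in diameter, to 80 mm above the underside (flared to 52 mm below 28 mm). Point: on the column axis, 40 mm above the underside; z up the column. The last one in the rack.
- done_stand_center (a point): Wooden feather stand, about 0.14 kg: square foot 70 x 70 x 16 mm, round column, 34 mm in diameter, to 80 mm above the underside (flared to 52 mm below 28 mm). Point: on the column axis, 40 mm above the underside; z up the column. A finished stand already drying on the other place of the drying board; leave it.
- rack: Fixed plywood rack, 94 x 260 mm: a lane of free aluminium rollers sloping 9 degrees down to its -x end, nearest the robot (x level, up the lane; y across; z up). Origin on the desk below the middle of the front place, whose rollers are 50 mm above the desk. Guards and front stop rise 11 mm above the rollers: lift a stand over 20 mm square to the lane to clear them.
- front_seat (a point): Where the centre of a stand resting at the front of the lane against the stop lies (40 mm off the rollers, square to them). Axes as rack.
- second_seat (a point): Where the centre of the stand in the second place lies, 70 mm up the lane from front_seat.
- pad_top (a point): Centre of the top of the fixed cork-topped round pedestal, 110 mm in diameter, its top 50 mm above the desk. It stands 140 mm in front of the spray can on the same plank. Axes of the plank: x from the pedestal to the can, z up.
- cap_top (a point): Centre of the flat top of the spray can's white sprung cap, 36 mm across, 160 mm above the desk when up; moves down with the cap. The bare aluminium can, 60 mm in diameter, is clamped to the plank 140 mm beyond the pedestal.
- cap (a joint): How far the cap is pressed, in m: 0 up, 0.008 fully down against its stop. Its spring takes 1.5 N to start and 5 N fully down, and brings it back up.
- mat: Fixed square cork mat, 110 x 110 x 4 mm, on the free place of the drying board. Origin at the centre of its underside, 10 mm above the desk, so its top is 14 mm above the desk; z up, edges along x and y. The finished stand stands about 125 mm (120 to 130, and up to 10 mm sideways) from its centre, to one side or the other along the mat's x.
- pen_cup: Round dark steel pen cup with pencils, 72 mm in diameter, 90 mm tall (160 mm with the pencils), on the desk; origin at the centre of its underside. Leave alone.
- glue_gun: Black hot-glue gun lying on its side, about 150 x 110 x 35 mm; origin under the middle of its barrel. Leave alone.
- pen_case: Black pen case, 190 x 85 x 40 mm, lying on the desk; origin at the centre of its underside. Leave alone.
Mind the look-alikes: they are no part of the job. Leave any orange or yellow look-alike of the part that bears third_stand_center alone.

How it is judged:
By the outcome, as a careful person would: the job done as asked, in the order asked, and still so for the second after the job is handed in, with the robot touching nothing.
It also fails if it takes over 61 s, if anything falls off the work surface, if the arm or the gripper's body presses on something with over 40 N, if the wrist force passes 120 N, or if a joint passes its speed limit or range.

## Working session

There is one attempt and no reset: what is moved stays moved. The work goes in short steps, Python scripts to look and compute and a shell command to move; the robot and the scene stay as the last step left them, time stands still between calls to the robot, and variables do not carry over. Pictures are saved under pics/ and viewed, and the job is handed in when it is done.

```bash
ls; mkdir -p pics
cat > h.py <<'E'
import numpy as np, cv2
from scipy.spatial.transform import Rotation as R
from rig import robot, viewer, spotter
def shot(n,f=None):
    c=viewer.camera(n)
    if f: cv2.imwrite('pics/'+f,c['img'][:,:,::-1])
    return c
def rot(c):
    a=np.array(c['attitude']); return a if a.shape==(3,3) else R.from_quat(a).as_matrix()
def w(c,p): return np.array(c['xyz'])+rot(c)@np.array(p)
def proj(c,P):
    p=rot(c).T@(np.array(P)-np.array(c['xyz'])); u=np.array(c['camera_matrix'])@p; return u[:2]/u[2]
def ray(c,uv,z):
    d=rot(c)@np.linalg.inv(np.array(c['camera_matrix']))@np.array([uv[0],uv[1],1]); o=np.array(c['xyz']); return o+d*(z-o[2])/d[2]
E
python3 - <<'E'
from h import *
np.set_printoptions(precision=3,suppress=True)
print(robot.get_obs(), robot.hold_point_z)
for n in ["scene","top","wrist"]:
    c=shot(n,n+"0.png"); print(n,c['camera_matrix'],c['xyz'],c['attitude'])
    for nm in ["front_stand_center","rack","pad_top","cap_top","mat","pen_cup","glue_gun","pen_case"]:
        for r in spotter.boxes_of(nm,c): print(nm,round(r['score'],2),w(c,r['at']),proj(c,w(c,r['at'])))
E
```

```text
pics
{'time': 0.0, 'q': array([ 0.94 ,  0.528,  1.434,  0.   ,  1.181, -0.179]), 'joint_velocities': array([-0.002,  0.   , -0.001, -0.001, -0.001,  0.001]), 'joint_torque': array([ -0.   , -44.003, -17.66 ,   0.063,   0.058,  -0.   ]), 'position': array([0.272, 0.562, 0.222]), 'tool_rot': array([ 0.224,  0.975, -0.001, -0.   ]), 'ft_force': array([ 0.336,  0.718, -0.105]), 'moment': array([0.024, 0.052, 0.019]), 'grip_width': 0.0873955890981075} -0.0187
scene [[468.869   0.    253.11 ]
 [  0.    468.869 188.025]
 [  0.      0.      1.   ]] [1.674 0.031 1.089] [ 0.644  0.652 -0.29  -0.277]
front_stand_center 0.68 [ 0.502 -0.235  0.095] [182.511 168.032]
front_stand_center 0.17 [0.565 0.235 0.012] [325.318 199.989]
rack 0.68 [0.563 0.234 0.015] [325.082 198.959]
pad_top 0.77 [ 0.625 -0.014  0.036] [249.037 207.533]
pad_top 0.6 [ 0.707 -0.211  0.072] [182.634 218.024]
cap_top 0.43 [ 0.646 -0.015  0.148] [247.798 185.907]
mat 0.75 [0.567 0.233 0.014] [325.053 199.888]
pen_cup 0.56 [0.593 0.476 0.064] [404.485 194.715]
glue_gun 0.9 [ 0.41  -0.469  0.026] [122.209 165.912]
glue_gun 0.38 [
[... 351 characters left out ...]
rack 0.72 [ 0.639 -0.217  0.062] [316.744 179.925]
rack 0.19 [ 0.503 -0.239  0.071] [323.251 215.179]
pad_top 0.76 [ 0.551 -0.022  0.013] [265.974 203.798]
pad_top 0.5 [0.563 0.234 0.01 ] [201.195 200.61 ]
cap_top 0.52 [ 0.629 -0.021  0.15 ] [266.091 179.476]
mat 0.85 [0.561 0.23  0.013] [201.965 201.002]
pen_cup 0.72 [0.381 0.504 0.036] [129.112 247.128]
pen_cup 0.6 [0.572 0.477 0.055] [136.282 197.25 ]
glue_gun 0.58 [ 0.397 -0.467  0.028] [380.853 243.14 ]
pen_case 0.64 [0.379 0.508 0.037] [128.134 247.668]
wrist [[345.178   0.    255.52 ]
 [  0.    345.178 192.145]
 [  0.      0.      1.   ]] [0.214 0.591 0.384] [0.841 0.526 0.066 0.106]
pen_case 0.62 [0.33  0.518 0.038] [241.387 235.293]
```

Run:
```python
import cv2
a=cv2.imread('pics/scene0.png')[110:270,90:450];cv2.imwrite('pics/s0z.png',cv2.resize(a,None,fx=2.2,fy=2.2,interpolation=cv2.INTER_CUBIC))
a=cv2.imread('pics/top0.png')[120:300,100:420];cv2.imwrite('pics/t0z.png',cv2.resize(a,None,fx=2.5,fy=2.5,interpolation=cv2.INTER_CUBIC))
```

```text
(no output)
```

View pics/s0z.png

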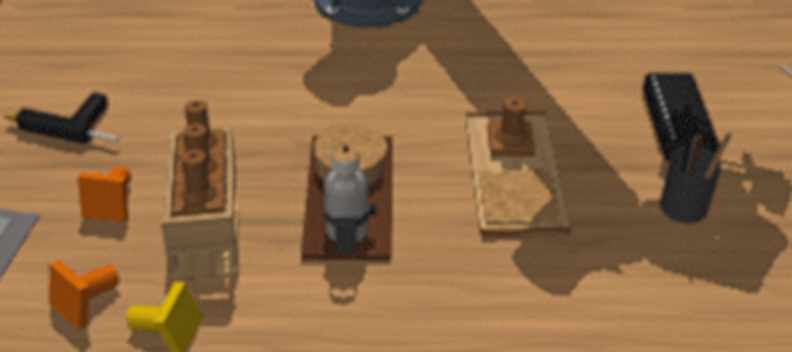

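View pics/t0z.png

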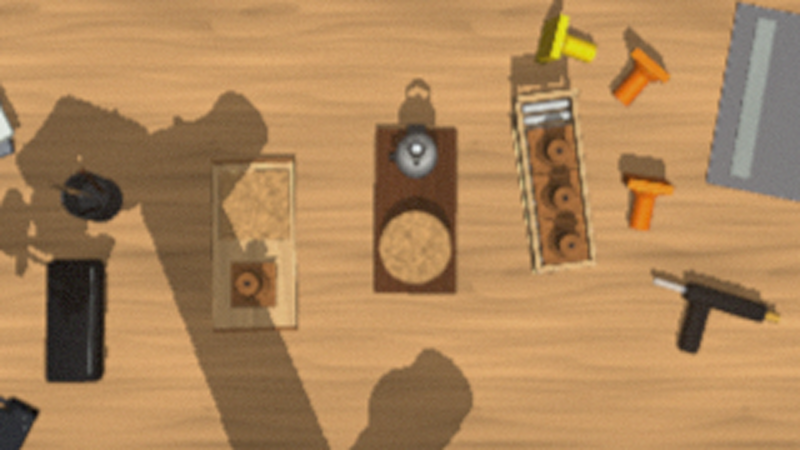

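The top view shows the rack on the right with its front stand at about (328,217). The pedestal is at (266,219), the can cap at (266,180), the mat at (204,201) and the finished stand at (199,234). The orange and yellow look-alikes lie to the right of the rack. I'll fly along with the wrist camera, starting with the mat.

```bash
cat >> h.py <<'E'
np.set_printoptions(precision=3,suppress=True)
def target(yaw,tilt=0):
    # yaw: deg of tool y direction in world; tilt: deg, tool z leans (pointing down & toward +tool x side by tilt)
    a=np.radians(yaw); y=np.array([np.cos(a),np.sin(a),0]); z=np.array([0,0,-1.]); x=np.cross(y,z)
    return np.stack([x,y,z],1)@R.from_euler('y',tilt,degrees=True).as_matrix()
def need(pos,yaw,tilt=0):
    o=robot.get_obs(); T=R.from_quat(o['tool_rot']).as_matrix(); Rt=target(yaw,tilt)
    d=T.T@(np.array(pos)-o['position'])/0.04
    print('t',round(o['time'],2),'pos',o['position'],'f',o['ft_force'],'w',round(o['grip_width'],4),'q',o['q'])
    print('tool y yaw',np.degrees(np.arctan2(T[1,1],T[0,1])).round(2),'turn units',(R.from_matrix(T.T@Rt).as_rotvec(degrees=True)/5).round(2),'shift now',d.round(2),'shift in target axes',(Rt.T@(np.array(pos)-o['position'])/0.04).round(2))
E
python3 -c "
from h import *
need([.49,.23,.30],90)"
```

```text
t 1.35 pos [0.273 0.562 0.223] f [ 0.086  0.247 -0.02 ] w 0.087 q [ 0.94   0.528  1.433 -0.     1.181 -0.178]
tool y yaw 64.11 turn units [-0.    0.   -5.18] shift now [-8.51 -5.1  -1.94] shift in target axes [-5.43 -8.31 -1.94]
```

```bash
python3 -m crank '0 0 -1 -0.7 -0.6 -0.8 -1; 0 0 -1 -0.9 -0.8 -0.8 -1; 0 0 -1 -0.9 -0.8 -0.3 -1; 0 0 -1 -0.8 -0.9 0 -1; 0 0 -1 -0.8 -1 0 -1' | tail -5; python3 -c "
from h import *
need([.49,.23,.30],90)"
```

```text
time: 1.98
position: [0.3914, 0.3593, 0.3009]
tool_rot: [-0.003, 1.0, 0.0, 0.002]
ft_force: [0.7, -0.4, 0.3]
grip_width: 0.0868
t 1.98 pos [0.391 0.359 0.301] f [ 0.713 -0.426  0.31 ] w 0.0868 q [ 0.533  0.311  1.568 -0.001  1.259 -1.044]
tool y yaw 90.37 turn units [0.01 0.04 0.07] shift now [-2.44 -3.25  0.03] shift in target axes [-2.46 -3.23  0.02]
```

```bash
python3 -m crank '0 0 0 -0.7 -1 0 -1; 0 0 0 -0.7 -1 0 -1; 0 0 0 -0.6 -0.9 0 -1; 0 0 0 -0.2 -0.3 0 -1;0 0 0 0 0 0 -1' | tail -5
python3 - <<'E'
from h import *
need([.49,.23,.30],90)
c=shot('wrist','w1.png')
print(c['xyz'],rot(c))
for nm in ["done_stand_center","mat"]:
  for r in spotter.boxes_of(nm,c): print(nm,round(r['score'],2),w(c,r['at']),proj(c,w(c,r['at'])))
E
```

```text
time: 2.6
position: [0.4845, 0.2254, 0.3022]
tool_rot: [-0.001, 1.0, 0.001, 0.003]
ft_force: [0.2, 0.4, -0.3]
grip_width: 0.0871
t 2.6 pos [0.484 0.225 0.302] f [ 0.186  0.412 -0.29 ] w 0.0871 q [ 0.225  0.313  1.561  0.001  1.261 -1.347]
tool y yaw 90.1 turn units [0.03 0.07 0.02] shift now [-0.14  0.12  0.06] shift in target axes [-0.14  0.12  0.05]
[0.418 0.225 0.463] [[-0.001  0.968  0.253]
 [ 1.     0.     0.002]
 [ 0.002  0.253 -0.968]]
done_stand_center 0.62 [0.434 0.235 0.026] [263.282 115.089]
```

View pics/w1.png

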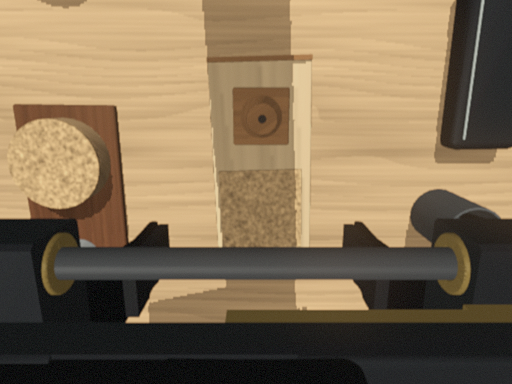

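The wrist view shows the finished stand at (262,118) and the near edge of the mat at row 170, columns 218–300. The gripper hides everything below row 220, so I need to move farther out in x.

```bash
python3 -m crank '0 0 0 -0.8 0 0 -1; 0 0 0 -0.9 0 0 -1; 0 0 0 -0.9 0 0 -1; 0 0 0 -0.3 0 0 -1;0 0 0 0 0 0 -1' | tail -5
python3 - <<'E'
from h import *
c=shot('wrist','w2.png')
print(c['xyz'],c['shot'])
for nm in ["done_stand_center","mat","pad_top"]:
  for r in spotter.boxes_of(nm,c): print(nm,round(r['score'],2),w(c,r['at']),proj(c,w(c,r['at'])))
E
```

```text
time: 3.38
position: [0.5959, 0.2353, 0.3023]
tool_rot: [-0.008, 1.0, 0.002, 0.0]
ft_force: [-0.0, -0.5, 0.5]
grip_width: 0.0871
[0.53  0.233 0.464] 5
done_stand_center 0.78 [0.449 0.237 0.028] [258.178  31.988]
mat 0.72 [0.558 0.233 0.018] [253.79  126.113]
pad_top 0.66 [ 0.545 -0.003  0.037] [ 58.074 112.885]
pad_top 0.6 [ 0.627 -0.004  0.147] [  3.834 204.709]
```

View pics/w2.png

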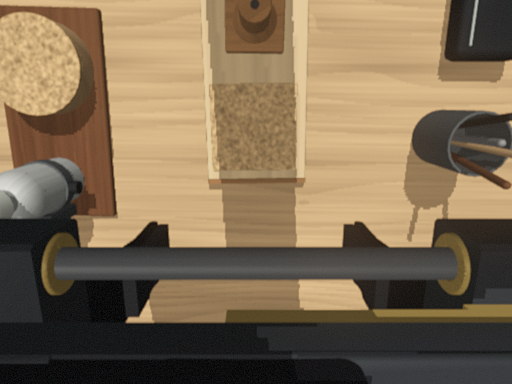

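The mat shows in full, with corners near (214,83), (296,82), (297,170) and (216,171). The finished stand sits above it in the picture, on the robot side of the mat. The pedestal disc is at about (36,64).

Run:
```python
from h import *
c=shot('wrist')
P=[ray(c,p,.014)for p in [(213,83),(296,82),(297,170),(216,171)]]
print(np.array(P),np.mean(P,0), np.linalg.norm(np.diff(P,axis=0),axis=1))
hsv=cv2.cvtColor(c['img'],cv2.COLOR_RGB2HSV)
print([hsv[y,x] for x,y in [(250,120),(40,60),(230,75),(340,100),(255,45)]])
print('ped center', ray(c,(36,64),.05), 'foot corners',[ray(c,p,.03) for p in [(225,52),(284,52)]])
a=c['img'][0:230,0:320,::-1];cv2.imwrite('pics/w2z.png',cv2.resize(a,None,fx=2.5,fy=2.5,interpolation=cv2.INTER_CUBIC))
need([.56,-.02,.30],90)
```

```text
[[0.506 0.181 0.014]
 [0.503 0.284 0.014]
 [0.614 0.291 0.014]
 [0.617 0.183 0.014]] [0.56  0.235 0.014] [0.103 0.111 0.107]
[array([ 18, 115, 133], dtype=uint8), array([ 18, 104, 199], dtype=uint8), array([ 18,  91, 165], dtype=uint8), array([ 17,  94, 211], dtype=uint8), array([ 15, 139, 127], dtype=uint8)]
ped center [ 0.49  -0.014  0.05 ] foot corners [array([0.471, 0.198, 0.03 ]), array([0.47 , 0.267, 0.03 ])]
t 3.62 pos [0.596 0.235 0.303] f [ 0.075 -1.21   0.223] w 0.0868 q [ 0.199  0.473  1.296  0.004  1.37  -1.388]
tool y yaw 90.89 turn units [0.04 0.02 0.18] shift now [ 0.99 -6.35  0.05] shift in target axes [ 0.89 -6.37  0.08]
```

View pics/w2z.png

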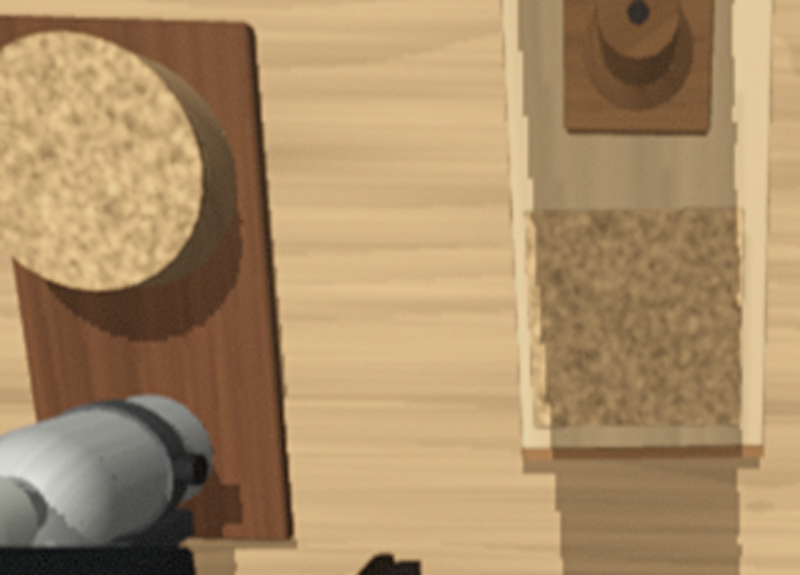

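```bash
python3 -m crank '0 0 0 0.3 -1 0 -1; 0 0 0 0.2 -1 0 -1; 0 0 0 0.2 -1 0 -1; 0 0 0 0.2 -1 0 -1;0 0 0 0 -1 0 -1' | tail -5;python3 -m crank '0 0 0 0 -1 0 -1; 0 0 0 0 -0.4 0 -1; 0 0 0 0 0 0 -1' | tail -5
python3 - <<'E'
from h import *
c=shot('wrist','w3.png')
print(c['xyz'],c['shot'])
for nm in ["pad_top","cap_top"]:
  for r in spotter.boxes_of(nm,c): print(nm,round(r['score'],2),w(c,r['at']),proj(c,w(c,r['at'])))
a=c['img'][:,:,::-1];cv2.imwrite('pics/w3z.png',cv2.resize(a[:240,100:420],None,fx=2.5,fy=2.5,interpolation=cv2.INTER_CUBIC))
need([.56,-.02,.30],90)
E
```

```text
time: 4.25
position: [0.5586, 0.0323, 0.3038]
tool_rot: [-0.011, 1.0, 0.002, 0.002]
ft_force: [1.9, -0.5, -0.7]
grip_width: 0.0871
time: 4.62
position: [0.5582, -0.0267, 0.3047]
tool_rot: [-0.009, 1.0, 0.002, 0.002]
ft_force: [-0.0, -0.2, 0.7]
grip_width: 0.0867
[ 0.492 -0.029  0.466] 7
pad_top 0.91 [ 0.536 -0.023  0.027] [258.209 138.36 ]
cap_top 0.7 [ 0.616 -0.021  0.152] [259.635 234.122]
t 4.78 pos [ 0.558 -0.025  0.305] f [ 0.334 -0.881 -0.459] w 0.087 q [-0.248  0.349  1.499  0.006  1.291 -1.842]
tool y yaw 91.23 turn units [0.06 0.05 0.25] shift now [-0.04  0.13  0.12] shift in target axes [-0.04  0.13  0.11]
```

View pics/w3z.png

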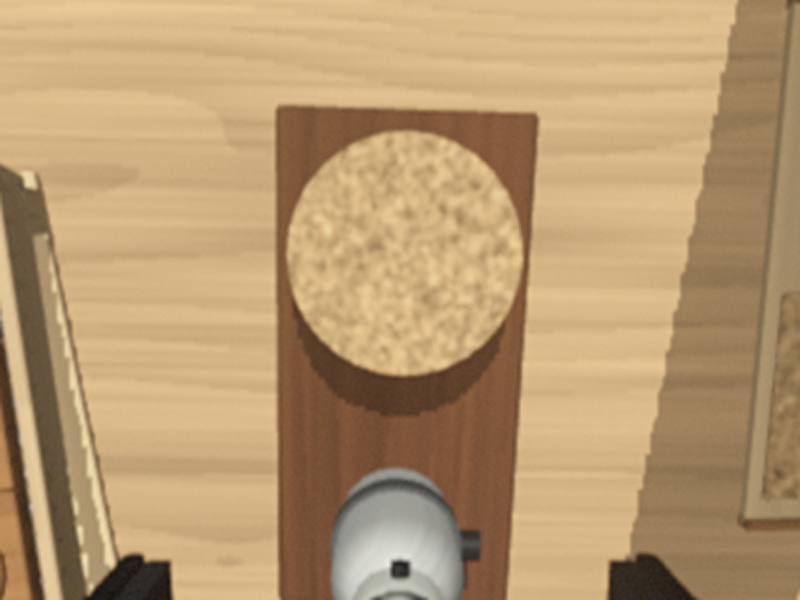

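Run:
```python
from h import *
c=shot('wrist')
Z=lambda x,y:(100+x/2.5,y/2.5)
print('ped',ray(c,Z(405,252),.05), [ray(c,Z(*p),.05) for p in [(286,252),(524,252),(405,129),(405,377)]])
for z in (.01,.015):
  L=[ray(c,Z(*p),z) for p in [(278,106),(280,590),(537,115),(508,590)]]
  a=(L[0]+L[2])/2;b=(L[1]+L[3])/2;print(L,np.degrees(np.arctan2((b-a)[1],(b-a)[0])), np.degrees(np.arctan2((L[2]-L[0])[1],(L[2]-L[0])[0])))
need([.56,-.23,.30],96)
```

```text
ped [ 0.49  -0.018  0.05 ] [array([ 0.491, -0.074,  0.05 ]), array([0.489, 0.037, 0.05 ]), array([ 0.437, -0.019,  0.05 ]), array([ 0.548, -0.017,  0.05 ])]
[array([ 0.422, -0.081,  0.01 ]), array([ 0.676, -0.083,  0.01 ]), array([0.423, 0.046, 0.01 ]), array([0.673, 0.046, 0.01 ])] -0.2680088049517027 89.36228511198497
[array([ 0.423, -0.081,  0.015]), array([ 0.674, -0.082,  0.015]), array([0.424, 0.045, 0.015]), array([0.671, 0.045, 0.015])] -0.2680088049517033 89.36228511198497
t 4.83 pos [ 0.558 -0.025  0.305] f [ 0.005 -0.444 -0.268] w 0.0869 q [-0.248  0.349  1.499  0.006  1.291 -1.842]
tool y yaw 91.25 turn units [ 0.05  0.05 -0.95] shift now [ 0.07 -5.13  0.09] shift in target axes [ 0.5  -5.1   0.11]
```

```bash
python3 -m crank '0 0 -0.9 0 -1 0 -1; 0 0 0 0 -1 0 -1; 0 0 0 0 -1 0 -1; 0 0 0 0 -1 0 -1;0 0 0 0 -1 0 -1' | tail -5;python3 -m crank '0 0 0 0 -0.2 0 -1; 0 0 0 0 0 0 -1' | tail -5
python3 - <<'E'
from h import *
c=shot('wrist','w4.png')
print(c['xyz'],c['shot'])
for nm in ["front_stand_center","rack"]:
  for r in spotter.boxes_of(nm,c): print(nm,round(r['score'],2),w(c,r['at']),proj(c,w(c,r['at'])))
a=c['img'][:,:,::-1];cv2.imwrite('pics/w4z.png',cv2.resize(a[:240,100:420],None,fx=2.5,fy=2.5,interpolation=cv2.INTER_CUBIC))
need([.56,-.23,.30],96)
E
```

```text
time: 5.45
position: [0.5787, -0.2186, 0.3034]
tool_rot: [-0.059, 0.998, 0.004, 0.003]
ft_force: [0.5, 0.5, -0.0]
grip_width: 0.0871
time: 5.7
position: [0.5804, -0.2268, 0.3026]
tool_rot: [-0.059, 0.998, 0.005, 0.002]
ft_force: [-0.8, 0.6, -0.2]
grip_width: 0.087
[ 0.515 -0.236  0.464] 9
front_stand_center 0.78 [ 0.502 -0.248  0.069] [243.743  88.984]
front_stand_center 0.29 [ 0.589 -0.231  0.063] [249.753 167.72 ]
rack 0.94 [ 0.587 -0.227  0.072] [253.    167.465]
t 5.85 pos [ 0.58  -0.226  0.303] f [-0.446 -0.237  0.846] w 0.0872 q [-0.556  0.448  1.34   0.01   1.355 -2.248]
tool y yaw 96.86 turn units [0.1  0.06 0.17] shift now [ 0.51 -0.04  0.07] shift in target axes [ 0.51 -0.05  0.07]
```

View pics/w4z.png

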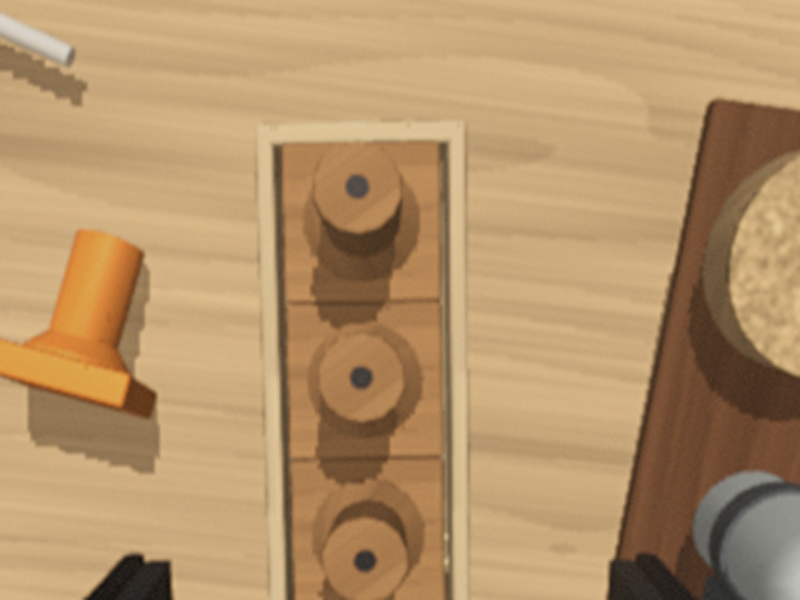

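The rack is full in view. The hole in the front stand's column top is at zoom (357,187), the second at (361,377) and the third at (365,561). The orange look-alike lies to the left.

Run:
```python
from h import *
c=shot('wrist')
Z=lambda x,y:(100+x/2.5,y/2.5)
T=[ray(c,Z(357,187),.129),ray(c,Z(361,377),.140),ray(c,Z(365,561),.151)]
print(T,[np.linalg.norm(T[i+1][:2]-T[i][:2]) for i in (0,1)])
d=T[2]-T[0];psi=np.arctan2(d[1],d[0]);print('rack yaw',np.degrees(psi))
for a,b,z1,z2 in [((260,124),(275,595),.055,.075),((464,124),(467,595),.06,.08)]:
  A=ray(c,Z(*a),.06);B=ray(c,Z(*b),.087);e=B-A;print(A,B,np.degrees(np.arctan2(e[1],e[0])))
ux=np.array([np.cos(psi),np.sin(psi),0]);n=-np.sin(np.radians(9))*ux+np.cos(np.radians(9))*np.array([0,0,1])
mean=np.mean([T[i]-i*(0.0691*ux+np.array([0,0,.011])) for i in range(3)],0)
for s in (.033,.06): print('on axis above underside',s, mean-(.08-s)*n)
```

```text
[array([ 0.491, -0.247,  0.129]), array([ 0.559, -0.238,  0.14 ]), array([ 0.628, -0.229,  0.151])] [np.float64(0.06871645739215909), np.float64(0.06939735428014082)]
rack yaw 7.804811758935459
[ 0.466 -0.295  0.06 ] [ 0.673 -0.267  0.087] 7.581500921781168
[ 0.455 -0.206  0.06 ] [ 0.663 -0.178  0.087] 7.771443567046196
on axis above underside 0.033 [ 0.499 -0.247  0.083]
on axis above underside 0.06 [ 0.494 -0.247  0.109]
```

```bash
cat >> h.py <<'E'
psi=np.radians(7.75);ux=np.array([np.cos(psi),np.sin(psi),0]);n9=-np.sin(np.radians(9))*ux+np.cos(np.radians(9))*np.array([0,0,1])
F0=np.array([.4905,-.2468,.129])-.08*n9   # underside centre of front stand
def front(s): return F0+s*n9
E
python3 -c "
from h import *
print(front(.034)); need(front(.15),97.75,-9)"
```

```text
[ 0.498 -0.246  0.084]
t 5.9 pos [ 0.58  -0.226  0.303] f [ 0.055  0.43  -0.263] w 0.0872 q [-0.556  0.448  1.34   0.01   1.355 -2.248]
tool y yaw 96.86 turn units [ 0.08 -1.74 -0.18] shift now [ 2.58 -0.27  2.61] shift in target axes [ 2.95 -0.21  2.19]
```

```bash
python3 -m crank '0 -0.9 -0.1 0.9 -0.1 0.7 -1; 0 -0.85 0 0.9 -0.1 0.8 -1; 0 0 0 0.8 0 0.6 -1; 0 0 0 0.2 0 0.1 -1' | tail -5; python3 -c "
from h import *
need(front(.15),97.75,-9)"
```

```text
time: 6.4
position: [0.4789, -0.2434, 0.2058]
tool_rot: [-0.067, 0.994, 0.007, 0.084]
ft_force: [-0.4, -0.1, 0.1]
grip_width: 0.0868
t 6.4 pos [ 0.479 -0.243  0.206] f [-0.429 -0.138  0.067] w 0.0868 q [-0.756  0.385  1.773  0.172  0.886 -2.564]
tool y yaw 97.77 turn units [ 0.03  0.13 -0.  ] shift now [ 0.03 -0.12  0.19] shift in target axes [ 0.03 -0.12  0.19]
```

```bash
python3 -m crank '0 0.1 0 0 -0.1 0.7 -1; 0 0 0 0 0 0.7 -1; 0 0 0 0 0 0.5 -1; 0 0 0 0 0 0 -1' | tail -5; python3 -c "
from h import *
need(front(.034),97.75,-9)
c=shot('wrist','w5.png')"
```

```text
time: 6.9
position: [0.4992, -0.2472, 0.1341]
tool_rot: [-0.069, 0.994, 0.003, 0.085]
ft_force: [0.5, 0.2, -0.3]
grip_width: 0.0869
t 6.9 pos [ 0.499 -0.247  0.134] f [ 0.479  0.154 -0.281] w 0.0869 q [-0.731  0.519  1.798  0.191  0.719 -2.577]
tool y yaw 97.92 turn units [-0.07  0.14  0.05] shift now [0.25 0.05 1.24] shift in target axes [0.23 0.04 1.24]
```

View pics/w5.png

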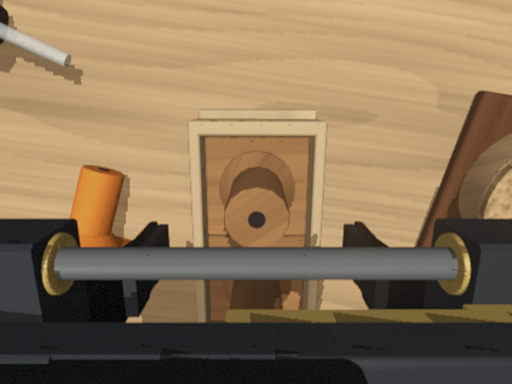

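The stand's hole at (257,219) is midway between the fingers. I'll correct 10 mm along the lane, then descend.

```bash
python3 -m crank '0 0.15 0 0.25 0 0.2 -1; 0 0 0 0.03 0 0.5 -1; 0 0 0 0 0 0.4 -1; 0 0 0 0 0 0.1 -1' | tail -5; python3 -c "
from h import *
need(front(.034),97.75,-9)"
```

```text
time: 7.45
position: [0.4985, -0.2504, 0.0878]
tool_rot: [-0.07, 0.994, -0.002, 0.081]
ft_force: [0.5, -0.3, -0.8]
grip_width: 0.0869
t 7.45 pos [ 0.499 -0.25   0.088] f [ 0.54  -0.254 -0.846] w 0.0869 q [-0.73   0.6    1.825  0.2    0.61  -2.599]
tool y yaw 97.98 turn units [-0.16  0.06  0.07] shift now [0.02 0.12 0.1 ] shift in target axes [0.02 0.12 0.1 ]
```

```bash
python3 -m crank '-0.15 0.05 0.05 0 0.1 0.05 -1; 0 0 0 0 0 0 -1' | tail -5; python3 -c "
from h import *
need(front(.034),97.75,-9)"
```

```text
time: 7.7
position: [0.4984, -0.2463, 0.0859]
tool_rot: [-0.068, 0.995, 0.005, 0.078]
ft_force: [0.2, 0.1, 0.5]
grip_width: 0.0869
t 7.7 pos [ 0.498 -0.246  0.086] f [0.164 0.09  0.483] w 0.0869 q [-0.727  0.604  1.822  0.205  0.622 -2.597]
tool y yaw 97.85 turn units [-0.    0.    0.02] shift now [0.03 0.02 0.06] shift in target axes [0.03 0.02 0.06]
```

```bash
python3 -m crank '0 0 0 0 0 0.04 1; 0 0 0 0 0 0 1; 0 0 0 0 0 0 1; 0 0 0 0 0 0 1; 0 0 0 0 0 0 1' 20 | tail -5; python3 -c "
from h import *
need(front(.034),97.75,-9)"
```

```text
time: 8.32
position: [0.4991, -0.2468, 0.0854]
tool_rot: [-0.068, 0.995, 0.004, 0.079]
ft_force: [0.7, -0.3, -0.4]
grip_width: 0.0451
t 8.32 pos [ 0.499 -0.247  0.085] f [ 0.654 -0.328 -0.423] w 0.0451 q [-0.727  0.606  1.822  0.206  0.619 -2.597]
tool y yaw 97.84 turn units [-0.02  0.02  0.02] shift now [0.04 0.03 0.04] shift in target axes [0.04 0.03 0.04]
```

```bash
python3 -m crank '0 0 0 0 0 0 1; 0 0 0 0 0 0 1; 0 0 0 0 0 0 1; 0 0 0 0 0 0 1' | tail -5; python3 -c "
from h import *
need(front(.1),97.75,-9)"
```

```text
time: 8.82
position: [0.4991, -0.2468, 0.0854]
tool_rot: [-0.068, 0.995, 0.004, 0.079]
ft_force: [0.3, -0.6, -0.6]
grip_width: 0.0335
t 8.82 pos [ 0.499 -0.247  0.085] f [ 0.331 -0.647 -0.587] w 0.0335 q [-0.727  0.605  1.822  0.206  0.619 -2.597]
tool y yaw 97.85 turn units [-0.02  0.02  0.02] shift now [ 0.04  0.03 -1.61] shift in target axes [ 0.04  0.03 -1.61]
```

Gripped at 33.5 mm. I'll lift square to the lane.

```bash
python3 -m crank '0 0 0 0 0 -0.2 1; 0 0 0 0 0 -0.35 1; 0 0 0 0 0 -0.5 1; 0 0 0 0 0 -0.5 1; 0 0 0 0 0 -0.3 1' | tail -5
python3 - <<'E'
from h import *
need([.4915,-.018,.050+.0355+.05],90)
c=shot('scene','s6.png'); cv2.imwrite('pics/s6z.png',cv2.resize(c['img'][110:270,110:370,::-1],None,fx=3,fy=3))
E
```

```text
time: 9.45
position: [0.4853, -0.2473, 0.1618]
tool_rot: [-0.069, 0.995, 0.005, 0.077]
ft_force: [-1.2, -0.1, -1.3]
grip_width: 0.0334
t 9.45 pos [ 0.485 -0.247  0.162] f [-1.223 -0.053 -1.251] w 0.0334 q [-0.746  0.464  1.792  0.169  0.793 -2.567]
tool y yaw 97.9 turn units [0.13 1.78 1.58] shift now [-0.83  5.66  0.8 ] shift in target axes [-0.15  5.73  0.66]
```

View pics/s6z.png

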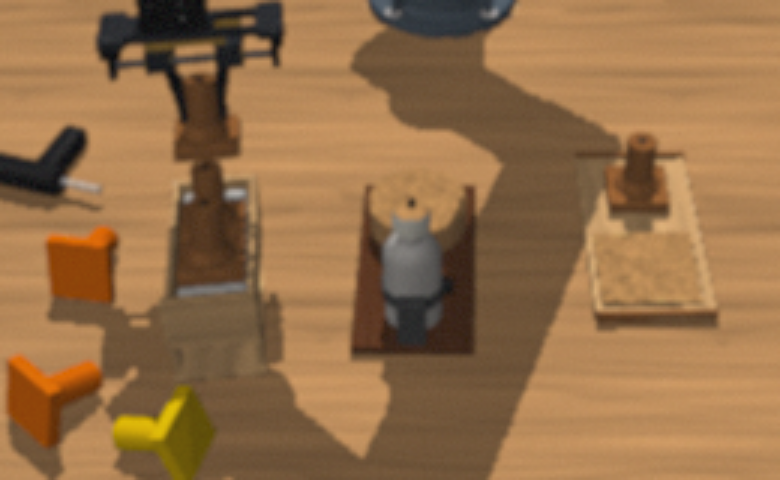

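The front stand is clear of the rack and the others are rolling forward. I'll carry it to the pedestal and turn it upright on the way.

```bash
python3 -m crank '0 0.3 0.3 -0.1 0.4 -0.1 1; 0 0.4 0.4 -0.1 0.7 0 1; 0 0.4 0.4 -0.1 0.9 0 1; 0 0.4 0.3 0 0.9 0 1; 0 0.3 0.2 0 0.9 0 1' | tail -5
python3 - <<'E'
from h import *
need([.4915,-.018,.050+.0355+.05],90)
E
```

```text
time: 10.12
position: [0.4866, -0.0941, 0.1702]
tool_rot: [0.006, 1.0, 0.004, -0.003]
ft_force: [0.4, -1.0, -1.6]
grip_width: 0.0334
t 10.12 pos [ 0.487 -0.094  0.17 ] f [ 0.419 -0.989 -1.562] w 0.0334 q [-0.421  0.435  1.802  0.007  0.912 -1.983]
tool y yaw 89.26 turn units [ 0.1  -0.06 -0.15] shift now [-0.1   1.9   0.88] shift in target axes [-0.12  1.9   0.87]
```

```bash
python3 -m crank '0.1 -0.06 -0.15 -0.05 0.8 0 1; 0 0 0 -0.03 0.6 0.2 1; 0 0 0 0 0.25 0.3 1; 0 0 0 0 0 0.1 1; 0 0 0 0 0 0 1' | tail -5
python3 - <<'E'
from h import *
need([.4915,-.018,.050+.0355+.01],90)
c=shot('wrist','w7.png')
E
```

```text
time: 10.75
position: [0.4894, -0.0246, 0.145]
tool_rot: [-0.002, 1.0, -0.0, -0.001]
ft_force: [-0.0, 0.0, -1.7]
grip_width: 0.0335
t 10.75 pos [ 0.489 -0.025  0.145] f [-0.023  0.043 -1.657] w 0.0335 q [-0.278  0.468  1.843 -0.001  0.832 -1.852]
tool y yaw 90.22 turn units [-0.01 -0.02  0.04] shift now [-0.05  0.16  1.24] shift in target axes [-0.05  0.16  1.24]
```

View pics/w7.png

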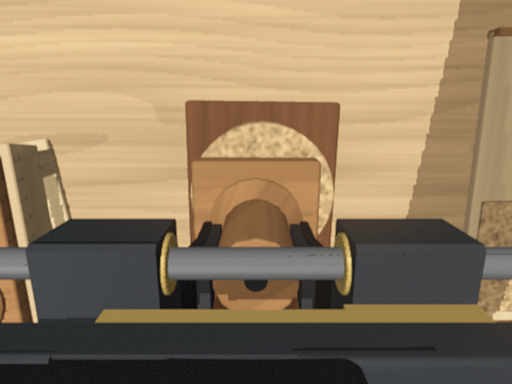

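```bash
python3 -m crank '0 0 0 -0.05 0.15 0.4 1; 0 0 0 0 0 0.5 1; 0 0 0 0 0 0.2 1; 0 0 0 0 0 0.05 1; 0 0 0 0 0 0 1' | tail -5
python3 - <<'E'
from h import *
need([.4915,-.018,.050+.0355],90)
c=shot('wrist')
for s,z in ((35,0),(-35,0)):
  o=robot.get_obs();P=R.from_quat(o['tool_rot']).as_matrix()
  print(proj(c,o['position']+P@np.array([.035,s/1000,.0355-.016])))
cv2.imwrite('pics/w8.png',c['img'][:,:,::-1])
E
```

```text
time: 11.42
position: [0.4944, -0.023, 0.0997]
tool_rot: [0.001, 1.0, -0.001, 0.002]
ft_force: [-0.2, -1.2, -0.9]
grip_width: 0.0337
t 11.43 pos [ 0.494 -0.023  0.1  ] f [-0.217 -1.245 -0.927] w 0.0337 q [-0.272  0.552  1.87  -0.002  0.715 -1.839]
tool y yaw 89.89 turn units [-0.03  0.05 -0.02] shift now [0.07 0.12 0.35] shift in target axes [0.07 0.12 0.36]
[322.002 163.655]
[189.966 163.788]
```

View pics/w8.png

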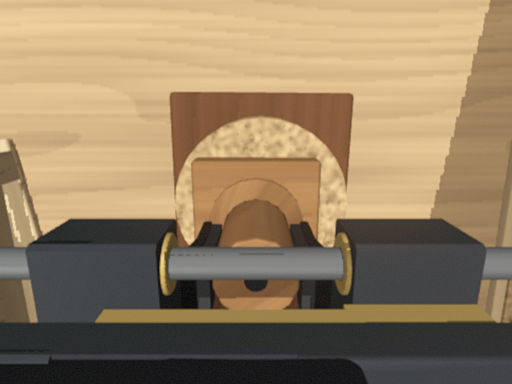

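```bash
python3 -m crank '0 0 0 0.06 0.1 0 1; 0 0 0 0 0 0.1 1; 0 0 0 0 0 0 1' | tail -5
python3 - <<'E'
from h import *
need([.4915,-.0185,.050+.0355],90)
E
```

```text
time: 11.85
position: [0.4925, -0.0187, 0.0967]
tool_rot: [0.001, 1.0, -0.002, 0.004]
ft_force: [0.2, -0.5, -1.6]
grip_width: 0.0338
t 11.85 pos [ 0.493 -0.019  0.097] f [ 0.234 -0.507 -1.585] w 0.0338 q [-0.264  0.555  1.878 -0.002  0.7   -1.832]
tool y yaw 89.91 turn units [-0.04  0.08 -0.02] shift now [0.03 0.01 0.28] shift in target axes [0.03 0.01 0.28]
```

```bash
python3 -m crank '0 0.07 0 0.02 0 0.07 1; 0 0 0 0 0 0.05 1;0 0 0 0 0 0 1' | tail -5;  python3 -m crank '0 0 0 0 0 0.04 1; 0 0 0 0 0 0 1' | tail -5
```

```text
time: 12.22
position: [0.4918, -0.0187, 0.0915]
tool_rot: [0.001, 1.0, -0.002, 0.0]
ft_force: [0.8, -0.9, -1.7]
grip_width: 0.0336
time: 12.48
position: [0.4918, -0.0187, 0.0897]
tool_rot: [0.001, 1.0, -0.002, 0.0]
ft_force: [-0.8, -0.3, -1.7]
grip_width: 0.0335
```

```bash
python3 -m crank '0 0 0 0 0 0.03 1; 0 0 0 0 0 0 1' | tail -5;  python3 -m crank '0 0 0 0 0 0.03 1; 0 0 0 0 0 0 1' | tail -5; python3 -m crank '0 0 0 0 0 0.03 1; 0 0 0 0 0 0 1' | tail -5
```

```text
time: 12.72
position: [0.4918, -0.0188, 0.0885]
tool_rot: [0.001, 1.0, -0.002, 0.0]
ft_force: [-0.5, -0.6, -2.2]
grip_width: 0.0333
time: 12.98
position: [0.4918, -0.0188, 0.0872]
tool_rot: [0.001, 1.0, -0.002, 0.0]
ft_force: [0.1, -0.0, -1.6]
grip_width: 0.0335
time: 13.22
position: [0.4919, -0.0188, 0.086]
tool_rot: [0.001, 1.0, -0.002, 0.0]
ft_force: [-1.0, 0.2, -1.7]
grip_width: 0.0332
```

```bash
python3 -m crank '0 0 0 0 0 0.03 1; 0 0 0 0 0 0 1' | tail -5;  python3 -m crank '0 0 0 0 0 0.03 1; 0 0 0 0 0 0 1' | tail -5
```

```text
time: 13.48
position: [0.4922, -0.019, 0.0856]
tool_rot: [0.001, 1.0, -0.002, 0.001]
ft_force: [0.6, 0.6, -1.6]
grip_width: 0.0339
time: 13.72
position: [0.4923, -0.0192, 0.0856]
tool_rot: [0.001, 1.0, -0.002, 0.001]
ft_force: [0.0, -0.6, -1.0]
grip_width: 0.0335
```

```bash
python3 -m crank '0 0 0 0 0 0.05 1; 0 0 0 0 0 0 1' | tail -5
python3 - <<'E'
from h import *
c=shot('wrist','w9.png')
E
```

```text
time: 13.98
position: [0.4926, -0.0194, 0.0856]
tool_rot: [0.001, 1.0, -0.002, 0.002]
ft_force: [0.2, 0.3, -1.7]
grip_width: 0.0335
```

View pics/w9.png

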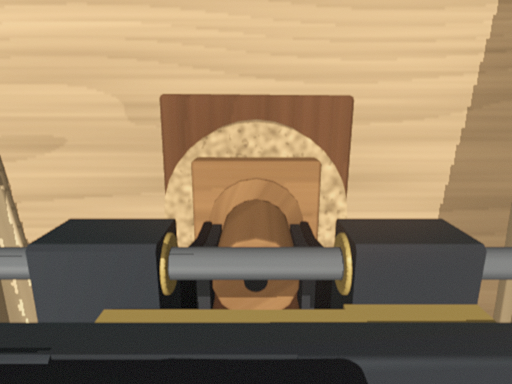

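```bash
python3 -m crank '0 0 0 -0.02 0 0.12 1' | tail -5; python3 -c "
from h import *
need([.4915,-.0185,.0855],90);print(robot.get_obs()['joint_torque'])"; python3 -m crank '0 0 0 0 0 0.12 1; 0 0 0 0 0 0 1' | tail -5; python3 -c "
from h import *
need([.4915,-.0185,.0855],90);print(robot.get_obs()['joint_torque'])"
```

```text
time: 14.15
position: [0.4939, -0.0196, 0.0825]
tool_rot: [0.001, 1.0, -0.003, 0.002]
ft_force: [-5.4, 0.7, 27.7]
grip_width: 0.034
t 14.15 pos [ 0.494 -0.02   0.083] f [-5.37   0.745 27.651] w 0.034 q [-0.264  0.584  1.882 -0.006  0.67  -1.828]
tool y yaw 89.93 turn units [-0.06  0.05 -0.01] shift now [ 0.06  0.03 -0.08] shift in target axes [ 0.06  0.03 -0.07]
[ -0.12  -25.027  -7.578  -0.084  -1.45    0.016]
time: 14.4
position: [0.495, -0.0196, 0.0805]
tool_rot: [0.001, 1.0, -0.003, 0.004]
ft_force: [0.3, -0.1, -1.6]
grip_width: 0.0339
t 14.4 pos [ 0.495 -0.02   0.081] f [ 0.29  -0.123 -1.6  ] w 0.0339 q [-0.263  0.587  1.883 -0.006  0.662 -1.828]
tool y yaw 89.92 turn units [-0.07  0.09 -0.02] shift now [ 0.09  0.03 -0.12] shift in target axes [ 0.09  0.03 -0.12]
[  0.046 -38.639  -8.859  -0.023   0.075  -0.002]
```

It seated firmly at z 0.0856, with a brief 28 N push, and the fingers slid down the column a little. Releasing now.

```bash
python3 -m crank '0 0 0 0 0 0 -1; 0 0 0 0 0 0 -1; 0 0 0 0 0 0 -1; 0 0 0 0 0 0 -1; 0 0 0 0 0 0 -1' | tail -1;python3 -m crank '0 0 0 0 0 0 -1; 0 0 0 0 0 -0.3 -1; 0 0 0 0 0 -0.8 -1; 0 0 0 0 0 -1 -1; 0 0 0 0 0 -1 -1' | tail -5;python3 -m crank '0 0 0 -0.8 0 -1 1; 0 0 0 -1 0 -0.5 1; 0 0 0 -0.5 0 0 1; 0 0 0 0 0 0 1' | tail -5
python3 - <<'E'
from h import *
need([.62,-.0185,.2],90)
c=shot('wrist','w10.png'); print(c['xyz'])
cv2.imwrite('pics/w10z.png',cv2.resize(c['img'][:240,100:420,::-1],None,fx=2.5,fy=2.5,interpolation=cv2.INTER_CUBIC))
import pickle; pickle.dump(c,open('w10.pkl','wb'))
E
```

```text
grip_width: 0.0757
time: 15.65
position: [0.492, -0.0185, 0.2057]
tool_rot: [0.001, 1.0, -0.002, -0.0]
ft_force: [-0.4, 0.6, -0.5]
grip_width: 0.0874
time: 16.15
position: [0.5864, -0.0182, 0.276]
tool_rot: [0.001, 1.0, -0.003, 0.005]
ft_force: [-0.5, -0.5, 0.1]
grip_width: 0.0547
t 16.15 pos [ 0.586 -0.018  0.276] f [-0.503 -0.465  0.111] w 0.0547 q [-0.219  0.414  1.475 -0.004  1.241 -1.787]
tool y yaw 89.92 turn units [-0.07  0.12 -0.02] shift now [-0.82  0.01  1.91] shift in target axes [-0.84 -0.01  1.9 ]
[ 0.519 -0.017  0.437]
```

View pics/w10z.png

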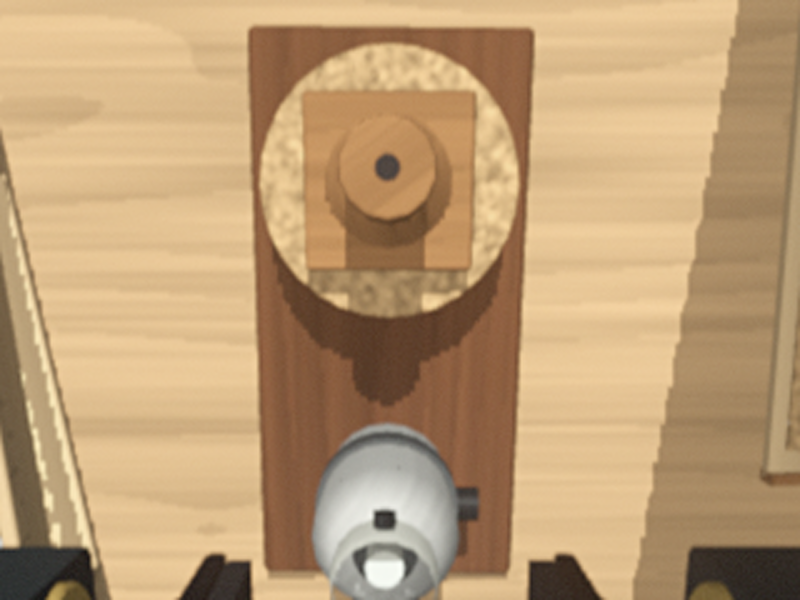

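The stand is upright and square on the pedestal, with its hole at zoom (386,166) inside the disc that spans 260–519 by 42–317. The can's top shows at about (385,565).

Run:
```python
from h import *
import pickle; c=pickle.load(open('w10.pkl','rb'))
Z=lambda x,y:(100+x/2.5,y/2.5)
print('top',ray(c,Z(386,166),.13),'ped',ray(c,Z(389.5,180),.05),'foot top',np.mean([ray(c,Z(*p),.066) for p in[(303,91),(474,91),(470,268),(308,268)]],0))
print('cap?',ray(c,Z(385,568),.16),'pred cap px',[(np.array(proj(c,[.63,-.0185,z]))-[100,0])*2.5 for z in (.12,.16)])
c=shot('top','t11.png');cv2.imwrite('pics/t11z.png',cv2.resize(c['img'][150:260,210:350,::-1],None,fx=5,fy=5,interpolation=cv2.INTER_CUBIC))
for r in spotter.boxes_of('cap_top',c): print(round(r['score'],2),w(c,r['at']))
```

```text
top [ 0.492 -0.02   0.13 ] ped [ 0.49  -0.019  0.05 ] foot top [ 0.492 -0.02   0.066]
cap? [ 0.624 -0.021  0.16 ] pred cap px [array([391.721, 545.962]), array([391.334, 584.5  ])]
```

View pics/t11z.png

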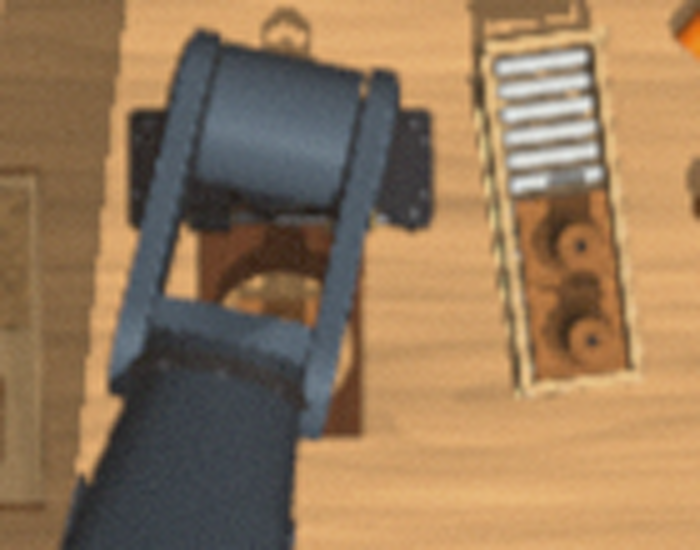

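The remaining two stands have rolled to the front. I'll move out to see the cap properly.

```bash
python3 -m crank '0 0.1 0 -0.8 0 0 1; 0 0 0 -0.9 0 0 1; 0 0 0 -0.7 0 0 1; 0 0 0 0 0 0 1' | tail -5
python3 - <<'E'
from h import *
need([.62,-.0185,.2],90)
c=shot('wrist','w12.png')
for r in spotter.boxes_of('cap_top',c): print(round(r['score'],2),w(c,r['at']),proj(c,w(c,r['at'])))
cv2.imwrite('pics/w12z.png',cv2.resize(c['img'][:240,100:420,::-1],None,fx=2.5,fy=2.5,interpolation=cv2.INTER_CUBIC))
import pickle; pickle.dump(c,open('w12.pkl','wb'))
E
```

```text
time: 16.8
position: [0.6755, -0.0176, 0.2727]
tool_rot: [0.001, 1.0, -0.002, -0.006]
ft_force: [-1.0, -0.1, -0.5]
grip_width: 0.0046
t 16.8 pos [ 0.676 -0.018  0.273] f [-0.987 -0.122 -0.526] w 0.0046 q [-0.188  0.559  1.226 -0.006  1.369 -1.755]
tool y yaw 89.85 turn units [-0.05 -0.14 -0.03] shift now [ 1.37 -0.02  1.83] shift in target axes [ 1.39 -0.02  1.82]
0.92 [ 0.629 -0.021  0.158] [251.475 130.971]
```

View pics/w12z.png

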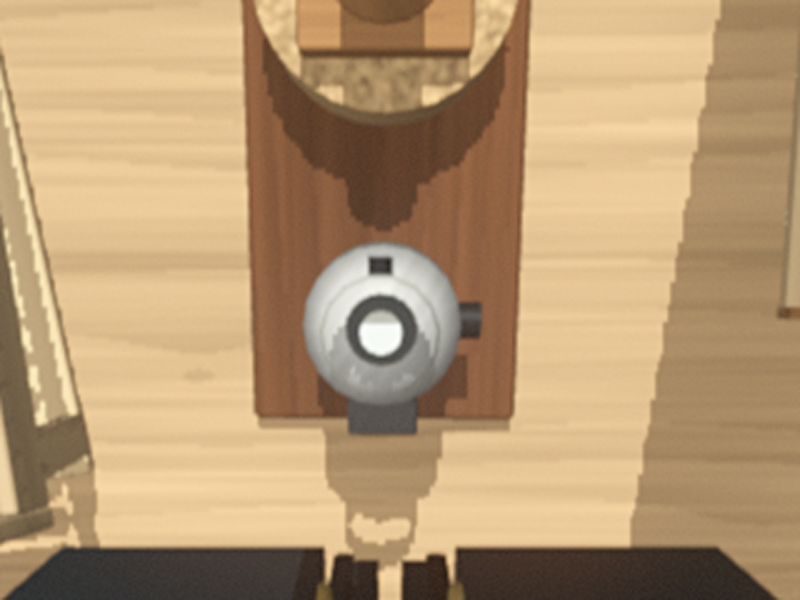

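The cap is centred at about zoom (382,331), with its nozzle facing the stand.

Run:
```python
from h import *
import pickle; c=pickle.load(open('w12.pkl','rb'))
p=ray(c,(100+382/2.5,331/2.5),.16); print(p)
need([.6295,-.019,.175],90)
```

```text
[ 0.63 -0.02  0.16]
t 16.9 pos [ 0.674 -0.017  0.273] f [ 0.008  0.017 -0.155] w 0.0015 q [-0.188  0.557  1.229 -0.006  1.369 -1.755]
tool y yaw 89.84 turn units [-0.04 -0.16 -0.03] shift now [ 1.07 -0.03  2.46] shift in target axes [ 1.11 -0.04  2.45]
```

```bash
python3 -m crank '0 -0.15 0 0.6 -0.03 0.5 1; 0 0 0 0.5 0 0.8 1; 0 0 0 0 0 0.8 1; 0 0 0 0 0 0.3 1; 0 0 0 0 0 0 1' | tail -5
python3 - <<'E'
from h import *
need([.63,-.0195,.16],90)
E
```

```text
time: 17.52
position: [0.6211, -0.0183, 0.1774]
tool_rot: [0.002, 1.0, -0.002, -0.002]
ft_force: [-0.0, -0.7, -0.1]
grip_width: 0.0006
t 17.52 pos [ 0.621 -0.018  0.177] f [-0.048 -0.741 -0.053] w 0.0006 q [-0.207  0.576  1.483 -0.005  1.086 -1.772]
tool y yaw 89.82 turn units [-0.04 -0.05 -0.04] shift now [-0.22 -0.03  0.43] shift in target axes [-0.22 -0.03  0.43]
```

```bash
python3 -m crank '0 0 0 -0.2 -0.03 0.15 1; 0 0 0 0 0 0.15 1; 0 0 0 0 0 0 1' | tail -5
python3 - <<'E'
from h import *
need([.63,-.0195,.152],90)
E
```

```text
time: 17.9
position: [0.6319, -0.0201, 0.1674]
tool_rot: [0.002, 1.0, -0.002, 0.001]
ft_force: [0.7, 0.2, -0.4]
grip_width: 0.0003
t 17.9 pos [ 0.632 -0.02   0.167] f [ 0.721  0.21  -0.431] w 0.0003 q [-0.206  0.599  1.468 -0.005  1.072 -1.772]
tool y yaw 89.83 turn units [-0.05  0.02 -0.03] shift now [0.05 0.02 0.39] shift in target axes [0.05 0.01 0.39]
```

```bash
python3 -m crank '0 0 0 0.05 0 0.2 1; 0 0 0 0 0 0.12 1' | tail -4; python3 -m crank '0 0 0 0 0 0.1 1'|tail -4; python3 -m crank '0 0 0 0 0 0.1 1' | tail -4
```

```text
position: [0.6305, -0.0202, 0.1552]
tool_rot: [0.001, 1.0, -0.003, 0.002]
ft_force: [-2.0, -0.1, 4.8]
grip_width: 0.0
position: [0.6306, -0.0203, 0.1521]
tool_rot: [0.001, 1.0, -0.003, 0.002]
ft_force: [-7.2, 1.0, 26.1]
grip_width: 0.0003
position: [0.6306, -0.0203, 0.1519]
tool_rot: [0.001, 1.0, -0.003, 0.002]
ft_force: [-8.9, 2.1, 31.3]
grip_width: 0.0006
```

The cap is against its stop: z is 0.152 and the force has risen to 31 N. I'll hold briefly, then lift off.

```bash
python3 -m crank '0 0 0 0 0 0.06 1; 0 0 0 0 0 0.06 1; 0 0 0 0 0 -0.3 1; 0 0 0 0 0 -0.6 1; 0 0 0 0 0 -0.8 1' | tail -5; python3 -m crank '0 0 0 0 0 -0.8 1; 0 0 0 -0.6 0 -0.6 1; 0 0 0 -0.8 0 0 -1; 0 0 0 0 0 0 -1' | tail -5;python3 - <<'E'
from h import *
need([.492,-.02,.2],90)
c=shot('wrist','w13.png')
cv2.imwrite('pics/w13z.png',cv2.resize(c['img'][:240,100:420,::-1],None,fx=2.5,fy=2.5,interpolation=cv2.INTER_CUBIC))
c=shot('scene');cv2.imwrite('pics/s13z.png',cv2.resize(c['img'][110:270,110:370,::-1],None,fx=3,fy=3,interpolation=cv2.INTER_CUBIC))
E
```

```text
time: 19.02
position: [0.6283, -0.0195, 0.2197]
tool_rot: [0.001, 1.0, -0.003, 0.0]
ft_force: [-0.7, -0.3, -0.2]
grip_width: 0.0007
time: 19.52
position: [0.6857, -0.0192, 0.2802]
tool_rot: [0.001, 1.0, -0.003, 0.002]
ft_force: [-1.4, 0.4, 0.1]
grip_width: 0.0131
t 19.52 pos [ 0.686 -0.019  0.28 ] f [-1.449  0.384  0.052] w 0.0131 q [-0.188  0.561  1.201 -0.005  1.374 -1.756]
tool y yaw 89.88 turn units [-0.07  0.05 -0.02] shift now [ 4.85 -0.02  1.99] shift in target axes [ 4.84 -0.02  2.01]
```

View pics/w13z.png

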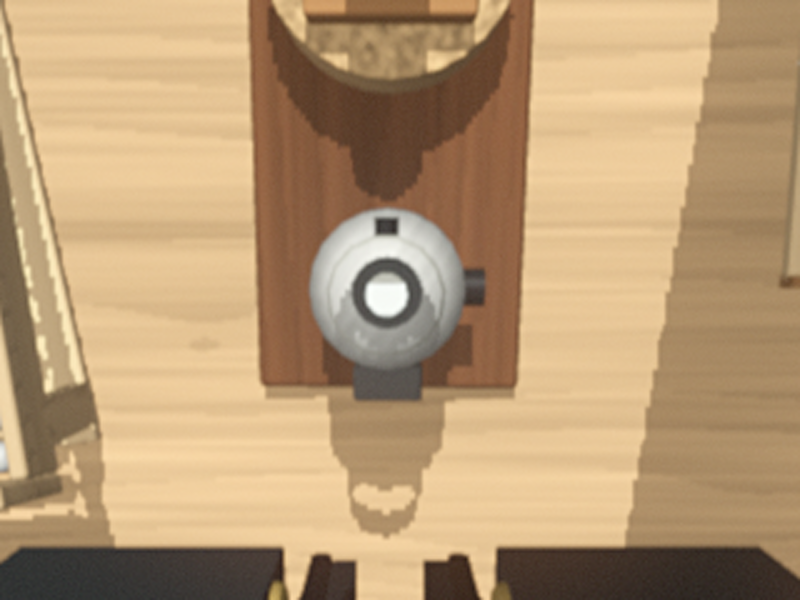

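View pics/s13z.png

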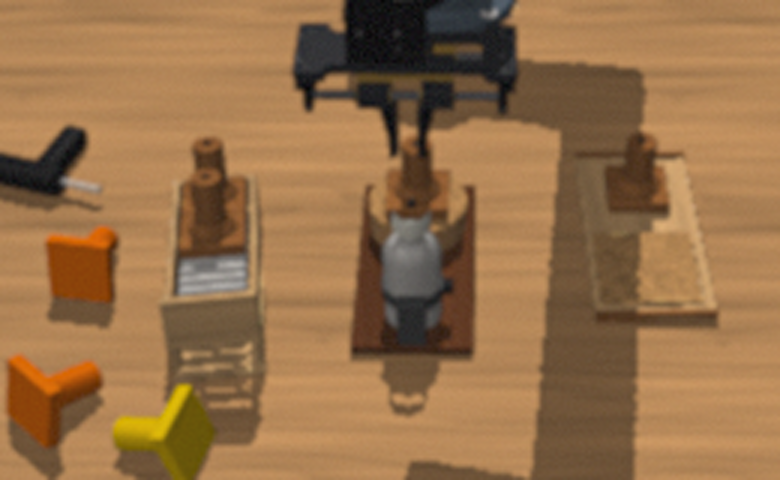

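The cap is back up, with the same look as before, and the stand is still upright on the pedestal. I'll go back and grip it.

```bash
python3 -m crank '0 0 0 0.6 0 0 -1; 0 0 0 1 0 0 -1; 0 0 0 1 0 0 -1; 0 0 0 1 0 0.4 -1; 0 0 0 0.9 0 0.8 -1' | tail -5; python3 -m crank '0 0 0 0.1 0 0.6 -1; 0 0 0 0 0 0.2 -1;0 0 0 0 0 0 -1' | tail -5;python3 - <<'E'
from h import *
need([.492,-.02,.088],90)
E
```

```text
time: 20.25
position: [0.4947, -0.0183, 0.2305]
tool_rot: [0.001, 1.0, -0.003, -0.0]
ft_force: [-0.4, -0.5, -1.0]
grip_width: 0.0702
time: 20.62
position: [0.4822, -0.0168, 0.1962]
tool_rot: [0.001, 1.0, -0.002, -0.005]
ft_force: [0.1, 0.7, -0.4]
grip_width: 0.0863
t 20.62 pos [ 0.482 -0.017  0.196] f [ 0.141  0.696 -0.391] w 0.0863 q [-0.263  0.38   1.804 -0.008  0.967 -1.827]
tool y yaw 89.87 turn units [-0.04 -0.12 -0.03] shift now [-0.27 -0.07  2.7 ] shift in target axes [-0.24 -0.08  2.71]
```

```bash
python3 -m crank '0 -0.12 0 -0.25 -0.07 0.3 -1; 0 0 0 0 0 0.6 -1; 0 0 0 0 0 0.6 -1; 0 0 0 0 0 0.6 -1;0 0 0 0 0 0 -1' | tail -5;python3 - <<'E'
from h import *
need([.492,-.02,.088],90)
E
```

```text
time: 21.25
position: [0.5016, -0.0224, 0.111]
tool_rot: [0.001, 1.0, -0.004, 0.007]
ft_force: [-0.2, -0.5, 0.6]
grip_width: 0.087
t 21.25 pos [ 0.502 -0.022  0.111] f [-0.158 -0.493  0.59 ] w 0.087 q [-0.266  0.535  1.852 -0.005  0.739 -1.831]
tool y yaw 89.9 turn units [-0.08  0.17 -0.02] shift now [0.25 0.06 0.57] shift in target axes [0.24 0.06 0.58]
```

```bash
python3 -m crank '-0.08 0.17 0 0.24 0.06 0.2 -1; 0 0 0 0 0 0.35 -1; 0 0 0 0 0 0 -1' | tail -5;python3 - <<'E'
from h import *
need([.492,-.02,.088],90)
E
```

```text
time: 21.62
position: [0.4939, -0.0205, 0.089]
tool_rot: [0.001, 1.0, -0.0, 0.002]
ft_force: [-0.4, -0.4, -1.0]
grip_width: 0.0873
t 21.62 pos [ 0.494 -0.02   0.089] f [-0.449 -0.447 -1.04 ] w 0.0873 q [-0.268  0.572  1.877  0.     0.69  -1.837]
tool y yaw 89.91 turn units [-0.01  0.04 -0.02] shift now [0.05 0.01 0.02] shift in target axes [0.05 0.01 0.02]
```

```bash
python3 -m crank '0 0.04 0 0.05 0 0.02 -1; 0 0 0 0 0 0 1; 0 0 0 0 0 0 1; 0 0 0 0 0 0 1; 0 0 0 0 0 0 1' 20 | tail -5;python3 -m crank '0 0 0 0 0 0 1; 0 0 0 0 0 0 1; 0 0 0 0 0 0 1; 0 0 0 0 0 0 1; 0 0 0 0 0 0 1' | tail -5;python3 - <<'E'
from h import *
need([.561,.234,.1],90)
E
```

```text
time: 22.25
position: [0.4928, -0.0207, 0.0893]
tool_rot: [0.001, 1.0, -0.001, 0.001]
ft_force: [-0.2, -0.2, 0.2]
grip_width: 0.0552
time: 22.88
position: [0.4929, -0.0206, 0.0894]
tool_rot: [0.001, 1.0, -0.001, 0.001]
ft_force: [-0.0, -0.4, 0.6]
grip_width: 0.0336
t 22.88 pos [ 0.493 -0.021  0.089] f [-0.049 -0.446  0.561] w 0.0336 q [-0.268  0.57   1.878 -0.001  0.69  -1.837]
tool y yaw 89.91 turn units [-0.02  0.03 -0.02] shift now [-1.69  6.37 -0.27] shift in target axes [-1.7   6.37 -0.27]
```

Gripped. Lift it and carry it to the mat.

```bash
python3 -m crank '0 0 0 0 0 -0.2 1; 0 0 0 0 0 -0.5 1; 0 0 0 0 0 -0.7 1; 0 0 0 0 0.3 -0.6 1; 0 0 0 -0.1 0.6 -0.2 1' | tail -5;python3 -m crank '0 0 0 -0.3 0.8 0 1; 0 0 0 -0.3 0.9 0 1; 0 0 0 -0.3 0.9 0 1; 0 0 0 -0.3 0.9 0 1; 0 0 0 -0.3 0.9 0 1' | tail -5;python3 - <<'E'
from h import *
need([.561,.234,.1],90)
E
```

```text
time: 23.5
position: [0.4955, 0.0152, 0.1802]
tool_rot: [0.002, 1.0, -0.0, -0.001]
ft_force: [1.0, 0.3, -1.7]
grip_width: 0.0336
time: 24.12
position: [0.557, 0.195, 0.1831]
tool_rot: [0.004, 1.0, -0.001, 0.0]
ft_force: [1.0, 0.2, -1.8]
grip_width: 0.0338
t 24.12 pos [0.557 0.195 0.183] f [ 1.006  0.215 -1.785] w 0.0338 q [ 0.149  0.528  1.562 -0.002  1.05  -1.414]
tool y yaw 89.59 turn units [-0.02  0.01 -0.08] shift now [-0.09  0.98  2.08] shift in target axes [-0.1   0.98  2.08]
```

```bash
python3 -m crank '0 0 -0.1 -0.05 0.6 0.2 1; 0 0 0 -0.03 0.3 0.5 1; 0 0 0 0 0 0.5 1; 0 0 0 0 0 0.3 1; 0 0 0 0 0 0 1' | tail -5;python3 - <<'E'
from h import *
need([.561,.234,.0534],90)
c=shot('wrist','w14.png')
E
```

```text
time: 24.75
position: [0.5593, 0.2334, 0.1194]
tool_rot: [-0.002, 1.0, -0.002, -0.001]
ft_force: [-0.3, -0.0, -0.8]
grip_width: 0.0334
t 24.75 pos [0.559 0.233 0.119] f [-0.305 -0.026 -0.778] w 0.0334 q [ 0.213  0.633  1.57  -0.003  0.941 -1.361]
tool y yaw 90.28 turn units [-0.04 -0.01  0.06] shift now [-0.05  0.02  1.65] shift in target axes [-0.04  0.01  1.65]
```

View pics/w14.png

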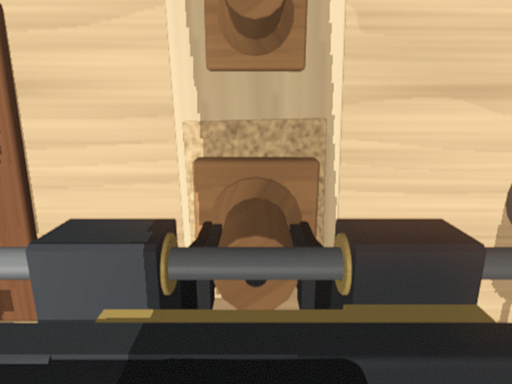

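```bash
python3 -m crank '0 0 -0.27 -0.04 0 0.6 1; 0 0 0 0 0 0.5 1; 0 0 0 0 0 0 1' | tail -5;python3 - <<'E'
from h import *
need([.561,.234,.0534],91.6)
c=shot('wrist','w15.png');print(c['xyz'])
import pickle;pickle.dump(c,open('w15.pkl','wb'))
cv2.imwrite('pics/w15z.png',cv2.resize(c['img'][:240,100:420,::-1],None,fx=2.5,fy=2.5,interpolation=cv2.INTER_CUBIC))
E
```

```text
time: 25.18
position: [0.5639, 0.2325, 0.0778]
tool_rot: [-0.014, 1.0, -0.001, 0.003]
ft_force: [-0.2, -0.2, -1.8]
grip_width: 0.0335
t 25.18 pos [0.564 0.232 0.078] f [-0.169 -0.219 -1.81 ] w 0.0335 q [ 0.21   0.695  1.588 -0.004  0.853 -1.386]
tool y yaw 91.56 turn units [-0.02  0.06 -0.01] shift now [0.07 0.04 0.61] shift in target axes [0.07 0.04 0.61]
[0.498 0.231 0.239]
```

View pics/w15z.png

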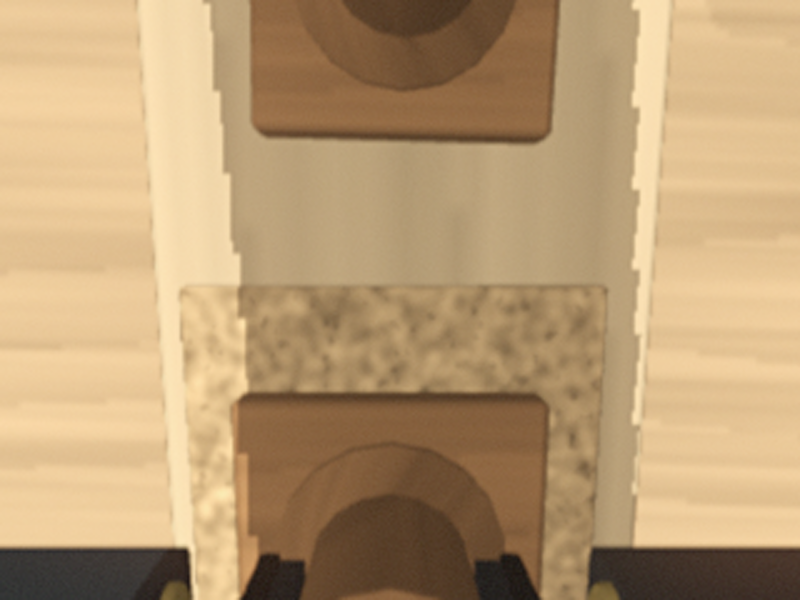

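The mat's near corners show at zoom (180,286) and (607,286), and its edge is parallel to the foot.

Run:
```python
from h import *
import pickle;c=pickle.load(open('w15.pkl','rb'))
Z=lambda x,y:(100+x/2.5,y/2.5)
a,b=[ray(c,Z(*p),.014) for p in [(180,286),(607,286)]]
y=np.radians(1.6);print(a,b,np.linalg.norm(a-b),'centre',(a+b)/2+.055*np.array([np.cos(y),np.sin(y),0]))
```

```text
[0.507 0.177 0.014] [0.504 0.286 0.014] 0.10870419866120568 centre [0.56  0.233 0.014]
```

```bash
python3 -m crank '0 0.06 0 0.08 0.03 0.1 1; 0 0 0 0 0 0.25 1; 0 0 0 0 0 0.1 1; 0 0 0 0 0 0 1' | tail -5;python3 - <<'E'
from h import *
need([.5605,.2335,.0534],91.6)
E
```

```text
time: 25.72
position: [0.5632, 0.2341, 0.0623]
tool_rot: [-0.014, 1.0, -0.0, 0.003]
ft_force: [-0.4, -0.2, -1.3]
grip_width: 0.0332
t 25.73 pos [0.563 0.234 0.062] f [-0.42  -0.169 -1.346] w 0.0332 q [ 0.212  0.718  1.597 -0.003  0.82  -1.384]
tool y yaw 91.55 turn units [-0.01  0.08 -0.01] shift now [ 0.07 -0.01  0.22] shift in target axes [ 0.07 -0.01  0.22]
```

```bash
python3 -m crank '0 0.06 0 0.07 0 0.06 1; 0 0 0 0 0 0.06 1; 0 0 0 0 0 0 1' | tail -5;python3 -m crank '0 0 0 0.02 0 0.03 1; 0 0 0 0 0 0 1' | tail -5;python3 -m crank '0 0 0 0 0 0.03 1; 0 0 0 0 0 0 1' | tail -5;python3 -m crank '0 0 0 0 0 0.03 1; 0 0 0 0 0 0 1' | tail -5
python3 - <<'E'
from h import *
need([.5605,.2335,.0534],91.6)
E
```

```text
time: 26.1
position: [0.5603, 0.2341, 0.0573]
tool_rot: [-0.014, 1.0, -0.0, 0.001]
ft_force: [-0.7, 0.7, -1.7]
grip_width: 0.0335
time: 26.35
position: [0.5596, 0.2341, 0.0561]
tool_rot: [-0.014, 1.0, -0.0, 0.001]
ft_force: [0.5, 0.4, -1.6]
grip_width: 0.0339
time: 26.6
position: [0.5597, 0.2341, 0.0549]
tool_rot: [-0.014, 1.0, -0.0, 0.001]
ft_force: [-0.1, -0.3, -1.2]
grip_width: 0.0337
time: 26.85
position: [0.5598, 0.2341, 0.0537]
tool_rot: [-0.014, 1.0, -0.0, 0.001]
ft_force: [0.1, 0.2, -0.9]
grip_width: 0.0335
t 26.85 pos [0.56  0.234 0.054] f [ 0.078  0.192 -0.884] w 0.0335 q [ 0.213  0.73   1.605 -0.002  0.805 -1.384]
tool y yaw 91.55 turn units [-0.01  0.02 -0.01] shift now [-0.02 -0.02  0.01] shift in target axes [-0.02 -0.02  0.01]
```

```bash
python3 -m crank '0 0 0 0 0 0.03 1' | tail -5;python3 -m crank '0 0 0 0 0 0.03 1' | tail -5;python3 -m crank '0 0 0 0 0 0.03 1' | tail -5
```

```text
time: 26.98
position: [0.5599, 0.2342, 0.0533]
tool_rot: [-0.014, 1.0, -0.0, 0.001]
ft_force: [-3.6, -0.1, 10.2]
grip_width: 0.0333
time: 27.1
position: [0.5599, 0.2342, 0.0534]
tool_rot: [-0.014, 1.0, -0.0, 0.001]
ft_force: [-2.5, -1.2, 8.1]
grip_width: 0.0336
time: 27.22
position: [0.5599, 0.2342, 0.0534]
tool_rot: [-0.014, 1.0, -0.0, 0.001]
ft_force: [-1.8, -0.5, 6.5]
grip_width: 0.0335
```

Contact at z 0.0534, exactly as predicted. Release and back away.

```bash
python3 -m crank '0 0 0 0 0 0 -1; 0 0 0 0 0 0 -1; 0 0 0 0 0 0 -1; 0 0 0 0 0 0 -1; 0 0 0 0 0 0 -1' | tail -1;python3 -m crank '0 0 0 0 0 0 -1; 0 0 0 0 0 0 -1; 0 0 0 0 0 -0.3 -1; 0 0 0 0 0 -0.8 -1; 0 0 0 0 0 -1 -1' | tail -5;python3 -m crank '0 0 0 0 0 -1 -1; 0 0 0 0 0 -1 -1; 0 0 0 -0.7 0 -0.8 -1; 0 0 0 -0.8 0 0 -1; 0 0 0 0 0 0 -1' | tail -5
python3 - <<'E'
from h import *
need([.5605,.2335,.0534],91.6)
c=shot('wrist','w16.png')
import pickle;pickle.dump(c,open('w16.pkl','wb'))
cv2.imwrite('pics/w16z.png',cv2.resize(c['img'][:240,100:420,::-1],None,fx=2.5,fy=2.5,interpolation=cv2.INTER_CUBIC))
c=shot('scene');cv2.imwrite('pics/s16z.png',cv2.resize(c['img'][90:270,100:460,::-1],None,fx=2.2,fy=2.2,interpolation=cv2.INTER_CUBIC))
E
```

```text
grip_width: 0.0756
time: 28.48
position: [0.558, 0.2337, 0.1375]
tool_rot: [-0.014, 1.0, -0.001, -0.002]
ft_force: [0.5, 1.0, 0.7]
grip_width: 0.087
time: 29.1
position: [0.6204, 0.2363, 0.263]
tool_rot: [-0.014, 1.0, 0.0, 0.005]
ft_force: [-0.8, 0.0, -0.1]
grip_width: 0.0869
t 29.1 pos [0.62  0.236 0.263] f [-0.803  0.002 -0.09 ] w 0.0869 q [ 0.196  0.54   1.289 -0.001  1.304 -1.402]
tool y yaw 91.6 turn units [ 0.    0.11 -0.  ] shift now [ 1.55 -0.03  5.23] shift in target axes [ 1.5  -0.03  5.24]
```

View pics/w16z.png

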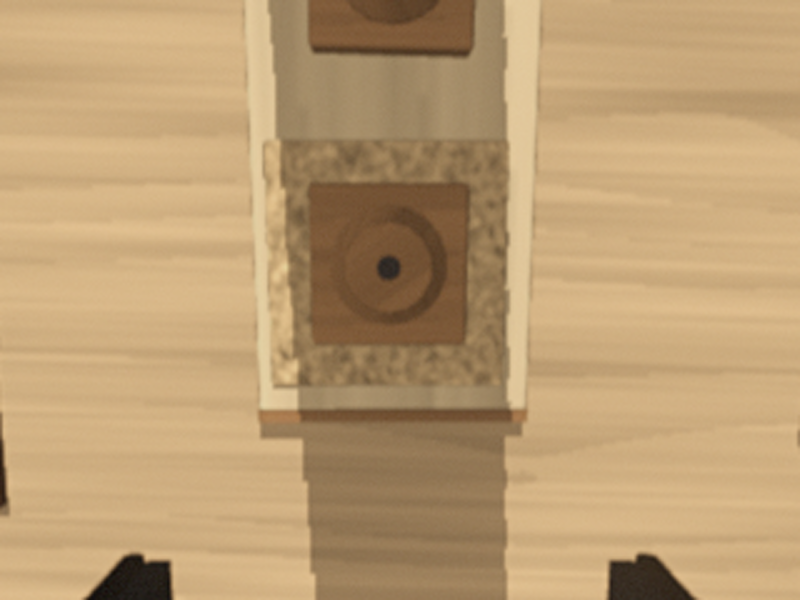

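View pics/s16z.png

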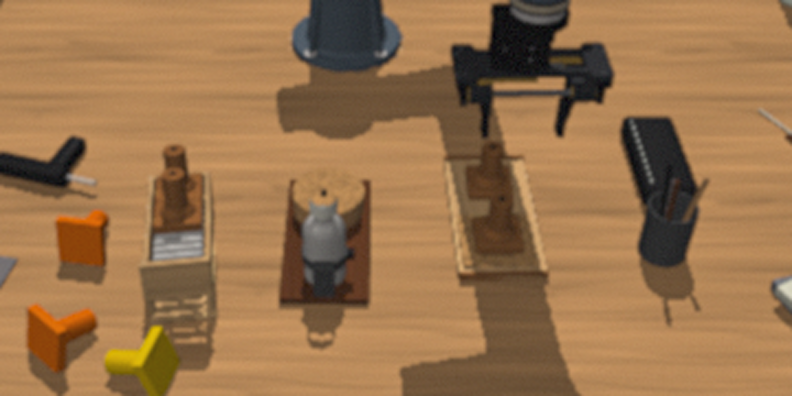

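The stand is upright at zoom (389,264), in the middle of the mat, whose corners span 264–508 by 140–385. The finished stand, the rack and the other things on the desk look unchanged. Handing in.

```bash
python3 -c "
from rig import robot
print(robot.hand_in(), robot.get_obs()['time'])"
```

```text
the job is handed in; nothing more can be done
the job is handed in; nothing more can be done
```

The job is done and handed in at about 29 s of the 61 s allowed.

- **What I did:** I lifted the front stand square out of the rack and the other two rolled forward. I stood it on the pedestal, let go, pressed the cap and released it. I then gripped the stand again, set it on the square mat and backed away.
- **Pedestal:** the stand was upright and about 2 mm from the centre. Contact was at the expected height, but my last push pressed it down with about 28 N and the fingers slid about 5 mm down the column. The stand did not visibly shift.
- **Cap:** it went to its stop at z = 0.152 m with 31 N on it, and it looked fully up again in the picture afterwards.
- **Mat:** the stand touched at the predicted height with about 10 N. The last picture shows it upright and square, within about 2 mm of the middle.
- **Everything else:** the finished stand, the two stands in the rack, the look-alikes and the desk items looked unmoved. No check failed.

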